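# Seat the sample vial in a bench photometer behind its push-latch cover

### The arm

A 6-joint arm with a two-finger parallel gripper is mounted at the origin on the work surface. World frame = base frame: x ahead of the robot, y to its left, z up, the work surface at z = 0. Lengths are in mm, angles in rad, forces in N, time in s.
With the tool pointing down it reaches from about 350 to 875 mm from the base axis. Payload 4.2 kg.
Tool frame: the origin (TCP) lies between the finger pads; the fingertips stand 11 mm ahead of it and the grasp point (between the pads) lies 8 mm behind it; z points along the fingers, y is the direction in which the jaws open and shut (so a half turn about z gives the same grasp; the last joint's range is limited). The gripper opens to 87 mm and grips with 3 to 60 N. Pads are 19 mm wide; open, the fingers measure 117 mm over their backs; the gripper's body (75 mm by 190 mm) begins 51 mm behind the grasp point.
Start: joints at [1.364, 0.385, 0.008, 0, -1.194, -0.259], TCP at [280.677, 558.408, 233.55] pointing down, gripper open.
Joint ranges: [-3.14, 3.14], [-1.21, 2.06], [-1.07, 1.41], [-3.16, 2.05], [-2.99, -0.16], [-3.1, 3.1]. Speed limits (rad/s): [2.79, 2.79, 3.14, 3.14, 3.14, 3.14].

### API

Orientations are given as [roll, pitch, yaw] about the fixed x, y, z axes, in that order (R = Rz(yaw) Ry(pitch) Rx(roll)).
In Python, from cell import bot gives the robot as it stands. The module is installed in compiled form; this text tells all that it offers.
- The arm moves only by the tool move_arm, never from a script. Its argument "plan" is a list of rows, each a list of 2 entries, a list of its own where there are three numbers: the shift along the tool's x, y, z in m, then the turn, a rotation vector about the tool's x, y, z in rad. In form: [[[tx, ty, tz], [wx, wy, wz]], ...]. A call has 1 to 10 rows; each row is the pose to reach, as a shift and turn from the pose commanded when the call began, along the tool's axes at that moment; what a row does not reach only later rows make up. A row lasts 1/12 s, in which the tool goes at most 41.7 mm and 7.16 degrees, less where a joint would pass 70% of its speed; a pose out of reach is approached as far as the arm can. A call with a gripper value outside its range is refused whole. "jaw" is the opening, from -1 (shut) to 1 (fully open), so that 0 is half open, set as the call begins (left out, the last holds). The fingers move at their own pace and stop on an object; "newtons" is the grip in N (left out, the last holds). Time passes only in rows, so rows that repeat a pose let the fingers close. It gives the time, the measured TCP pose, the force and the opening at its end, in the units of the state.
- bot.observe(): the state, without advancing time (a new reading comes with each control period).
- bot.camera(name): name is "scene" or "top"; returns the picture (384x512x3 uint8, red, green, blue); there is no depth.
- bot.camera_params(name): a dict with "fx", "fy", "cx", "cy" (pixels), "world_from_camera" (4x4, takes a point from camera to world coordinates). Camera axes: x right, y up, looking along -z (the intrinsics and any distortion apply to the point x, -y, -z); pixel columns grow to the right and rows downward; lengths in mm; the calibration is good to about 2 mm. A picture is of the moment at which its call begins. camera_params takes no time and is no camera call.
- bot.hand_in(): hands the job in, once; it reports no verdict.
The state is a dict: "clock": time; "joints": joint angles; "joint_vel": joint speeds; "joint_efforts": joint torques, N m; "position": TCP position; "tcp_rot": TCP orientation; "force": force on the tool from outside, world axes, zero at the start; "moment": the same for the moment, N m; "opening": finger opening in mm.
Only numpy, scipy, OpenCV 4.12 (cv2) and the standard library are available. Lean on these libraries where they do the work, as an engineer would, in place of code of your own. Each camera call takes 0.05 s, during which the arm holds its last target.

### The job

The sample vial in the photometer was never pushed home. Press the push-latch cover on top of the instrument with a fingertip so that it pops open, press down on the vial's cap until the vial is fully home in its well (press only, never pull or lift it), then push the cover back down and press it until it latches shut. Leave everything else on the bench and on the instrument where it stands.

Things in the scene. Friction and masses are not known exactly. Their poses are not given: they have to be found in the camera images.
- photometer: Off-white bench photometer, fixed, 290 deep x 251 wide x 130 mm high, flat deck on top, sloping key panel in front. Origin: centre of its foot on the bench; its x axis points from the key panel to the rear, y to its left, z up. The flush grey cover (94 x 112 mm) lies in the middle of the deck; under it is an open compartment, y -57 to 57 mm, 45 mm deep.
- cover (a joint): Angle of the cover (rad): 0 = latched, flush with the deck; negative = pressed in below flush (rubber stop at -0.09 to -0.11, 7 to 8 mm at the ribs); 1.85 = fully open, leaning back. Push latch: pressed to the stop and let go, a damped spring swings it up in about 2 s; pushed down to the stop again and let go, it stays latched. The spring needs 1 to 2 N at the ribs; 3 to 10 N on the stop is plenty.
- cover_press (a point): Point on the outer face of the cover amid the four thumb ribs, 76 mm from the hinge axis and 18 mm from the free (front) edge: the place to press. It swings with the cover.
- cover_hinge (a point): Middle of the cover's hinge axis, at the cover's rear edge, 3 mm below the deck; fixed to the cover. The axis runs along the instrument's y. The cover is 6 mm thick (3 mm either side of the axis) and reaches 94 mm from the axis; open, it stands 90 mm above the axis, its outer face to the rear, its free edge 26 mm behind the axis; a 28 mm steel striker juts from its inner face near that edge.
- vial_top (a point): Centre of the flat top of the black screw cap (25 mm across) of the sample vial, which stands upright in the well under the cover, 52 mm in front of the hinge axis, midway across. Fully home, this point is 21 mm below the deck; at the start it is 5 to 9 mm higher. It stands clear of the shut cover.
- vial (a joint): Height of the sample vial above its home position (m): 0 = fully home on the bottom of the well, 0.005 to 0.009 at the start. A seal ring holds it by friction: about 4 N presses it down, and it stays where it is left. It must not be drawn up.
- spare_vial_a: Loose capped glass vial, 25 mm across, 60 mm tall, upright on the bench beside the photometer; not to be disturbed. Origin under its foot.
- spare_vial_b: A second such loose vial, 25 x 60 mm, on the bench to the left of the photometer; not to be disturbed. Origin under its foot.
- spare_cap: Loose black vial cap, 25 mm across, 16 mm tall, lying on the deck of the photometer to the right of the cover; not to be disturbed. Origin under it.
- beaker: Loose glass beaker, 68 mm across, 90 mm tall, on the bench beside the photometer; not to be disturbed. Origin under its foot.
- reagent_bottle: Loose white reagent bottle with a blue cap, 60 mm across, 105 mm tall, to one side; not to be disturbed. Origin under its foot.
- glass_dish: Loose shallow glass dish, 90 mm across, 22 mm tall, to one side; not to be disturbed. Origin under its foot.
- amber_jar: Loose amber glass jar, 52 mm across, 85 mm tall, to one side; not to be disturbed. Origin under its foot.

How it is judged (in metres and radians):
On the way, in this order (a step that is already met when the one before it is completed fails the run):
1. the latched cover is pressed in (value of joint cover below -0.03 rad).
2. the cover has popped open (value of joint cover above 1.2 rad), for 0.2 s.
3. the sample vial is pressed fully home with the cover open (value of joint vial below 0.0015 m and value of joint cover above 0.6 rad), for 0.2 s.
4. the cover is pressed in again (value of joint cover below -0.03 rad).
At the end, for the whole second after the job is handed in: The sample vial is fully home in its well (within 1.5 mm), and the cover is latched shut by itself, flush (within 0.03 rad) and at rest (value of joint vial below 0.0015 m and value of joint cover between -0.03 and 0.03 rad and velocity of joint cover between -0.05 and 0.05 rad/s); the robot touches nothing.
It fails at once if the sample vial is drawn up out of its well (more than 12 mm above home) (value of joint vial above 0.012 m).
It fails at once if a bystander is moved by more than 20 mm, lifted or tipped (distance of any of spare_vial_a, spare_vial_b, spare_cap, beaker, reagent_bottle, glass_dish, amber_jar from where it was at the start of the episode above 0.02 m or angle between any of spare_vial_a, spare_vial_b, spare_cap, beaker, reagent_bottle, glass_dish, amber_jar's own z axis and vertical above 0.35 rad).
It also fails if it takes over 53 s, if anything falls off the work surface, if the arm or the gripper's body presses on something with over 40 N, if the wrist force passes 120 N, or if a joint passes its speed limit or range.

## Working session

There is one attempt and no reset: what is moved stays moved. The work goes in short steps, Python scripts to look and compute and a tool call to move; the robot and the scene stay as the last step left them, time stands still between calls to the robot, and variables do not carry over. Pictures are saved under pics/ and viewed, and the job is handed in when it is done.

Besides the shell and the picture viewer there is one more tool, called by a JSON object that holds its "fn" and its "kwargs", one argument or row to a line. move_arm: Moves the arm, as the interface text tells. Its arguments: {"type":"object","properties":{"plan":{"type":"array"},"jaw":{"type":"number"},"newtons":{"type":"number"}},"required":["plan"]}

```bash
ls; mkdir -p pics
python3 - <<'E'
from cell import bot
import cv2
for n in ("scene","top"):
    im=bot.camera(n); cv2.imwrite(f"pics/{n}0.png",im[...,::-1])
    p=bot.camera_params(n); print(n,p)
print(bot.observe())
E
```

```text
pics
scene {'fx': 350.24336227429865, 'fy': 350.24336227429865, 'cx': 255.41731360059262, 'cy': 194.08242762556307, 'world_from_camera': array([[-3.37382848e-01, -6.89866392e-01,  6.40513212e-01,
         1.23086712e+03],
       [ 9.41146070e-01, -2.61945274e-01,  2.13608865e-01,
         2.49306284e+02],
       [ 2.04178315e-02,  6.74884460e-01,  7.37640887e-01,
         9.27337802e+02],
       [ 0.00000000e+00,  0.00000000e+00,  0.00000000e+00,
         1.00000000e+00]])}
top {'fx': 476.98831837738584, 'fy': 476.98831837738584, 'cx': 248.54531097909873, 'cy': 189.40183394964978, 'world_from_camera': array([[ 6.42091303e-03,  9.98051649e-01, -6.20618808e-02,
         4.22793927e+02],
       [-9.99850483e-01,  7.40419192e-03,  1.56265480e-02,
         1.31688130e+01],
       [ 1.60556201e-02,  6.19522648e-02,  9.97949966e-01,
         1.77445263e+03],
       [ 0.00000000e+00,  0.00000000e+00,  0.00000000e+00,
         1.00000000e+00]])}
{'clock': 0.1, 'joints': array([ 1.36364344e+00,  3.85481895e-01,  6.78631127e-03, -4.31459685e-04,
       -1.19398924e+00, -2.58593317e-01]), 'joint_vel': array([-5.99539321e-04, -2.07033414e-03,  5.08413839e-03,  2.24647606e-03,
        3.58304356e-04, -9.28213620e-05]), 'joint_efforts': array([-9.99933654e-04, -3.91689920e+01,  1.87934911e+01,  4.23181280e+00,
        1.34637437e-02, -8.12004987e-05]), 'position': array([280.44076202, 557.98664708, 232.57745974]), 'tcp_rot': array([ 3.13966440e+00, -9.53746312e-05, -4.65905243e-01]), 'force': array([ 0.12643863,  0.38909007, -0.58587265]), 'moment': array([ 0.01924949, -0.01888954, -0.01233697]), 'opening': 87.3057467894652}
```

View pics/scene0.png

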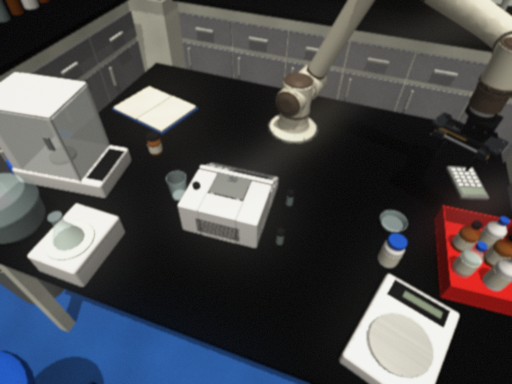

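View pics/top0.png

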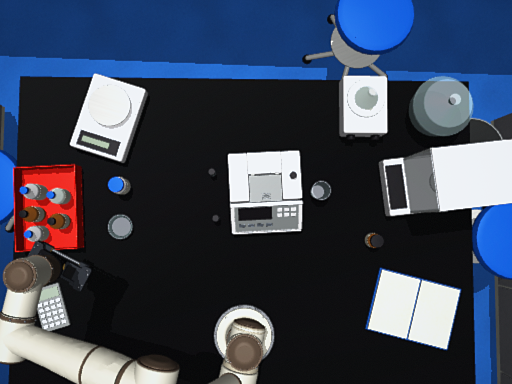

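The top view shows the photometer at about (265,190), with its key panel toward the robot. The grey cover is near (266,187) and the spare cap near (293,175). I'll zoom in and measure.

Run:
```python
import cv2
im=cv2.imread("pics/top0.png")
cv2.imwrite("pics/t0z.png",cv2.resize(im[140:245,200:345],None,fx=5,fy=5,interpolation=cv2.INTER_CUBIC))
im=cv2.imread("pics/scene0.png")
cv2.imwrite("pics/s0z.png",cv2.resize(im[150:255,155:300],None,fx=5,fy=5,interpolation=cv2.INTER_CUBIC))
```

```text
(no output)
```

View pics/t0z.png

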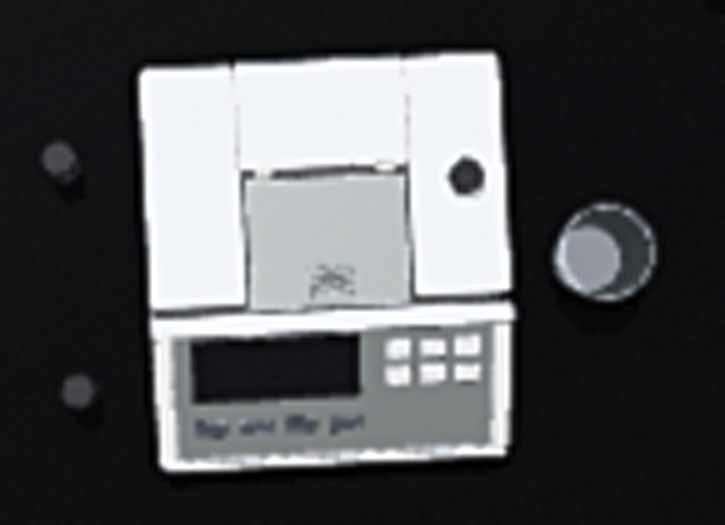

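View pics/s0z.png

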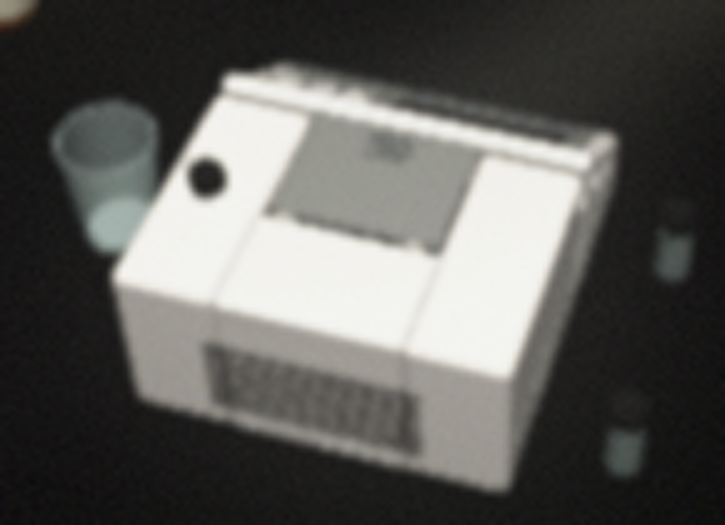

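The top crop shows the ribs at about (332,280), with cover corners at (246,178), (407,174), (410,300) and (249,307). In the scene crop the ribs are at about (390,147).

```bash
cat > h.py <<'E'
import numpy as np
from cell import bot
def ray(n,u,v):
    p=bot.camera_params(n);T=p["world_from_camera"]
    d=T[:3,:3]@np.array([(u-p["cx"])/p["fx"],-(v-p["cy"])/p["fy"],-1.]);return T[:3,3],d
def onz(n,u,v,z):
    o,d=ray(n,u,v);return o+d*(z-o[2])/d[2]
def zoom(n,x,y,ox,oy,z,f=5): return onz(n,ox+(x+.5)/f-.5,oy+(y+.5)/f-.5,z)
def proj(n,P):
    p=bot.camera_params(n);T=p["world_from_camera"]
    c=T[:3,:3].T@(np.array(P)-T[:3,3]);return p["cx"]+p["fx"]*c[0]/-c[2],p["cy"]-p["fy"]*c[1]/-c[2]
E
python3 - <<'E'
from h import *
np.set_printoptions(precision=1,suppress=True)
im=bot.camera
t=lambda x,y,z=130:zoom("top",x,y,200,140,z)
s=lambda x,y,z=130:zoom("scene",x,y,155,150,z)
for nm,a in dict(ribs=(332,280),rl=(246,178),rr=(407,172),fr=(410,300),fl=(249,308),cap=(466,176),DRL=(140,69),DRR=(498,54),DFR=(512,292),DFL=(155,311)).items(): print(nm,t(*a))
print('s')
for nm,a in dict(ribs=(390,147),rr=(265,213),rl=(435,250),fr=(312,112),fl=(485,152),cap=(207,178),DRR=(117,278),DRL=(512,378)).items(): print(nm,s(*a))
E
```

```text
ribs [504.1 -73.  130. ]
rl [574.3 -13.1 130. ]
rr [ 579.4 -124.7  130. ]
fr [ 490.6 -127.   130. ]
fl [484.3 -15.8 130. ]
cap [ 576.9 -165.7  130. ]
DRL [649.6  60.9 130. ]
DRR [ 662.3 -187.9  130. ]
DFR [ 496.7 -197.6  130. ]
DFL [481.8  49.  130. ]
s
ribs [502.8 -72.1 130. ]
rr [ 583.6 -122.4  130. ]
rl [574.8 -13.2 130. ]
fr [ 491.1 -131.9  130. ]
fl [485.3 -13.7 130. ]
cap [ 569.2 -169.1  130. ]
DRR [ 662.8 -182.3  130. ]
DRL [650.2  63.3 130. ]
```

```bash
cat >> h.py <<'E'
from scipy.spatial.transform import Rotation as R
def to(P,yaw=0.05,tilt=0.0):
    """shift/turn to TCP world P(mm); tilt>0: body leans to -x"""
    o=bot.observe(); Rc=R.from_euler('xyz',o["tcp_rot"])
    Rt=R.from_euler('z',yaw)*R.from_euler('y',-tilt)*R.from_euler('x',np.pi)
    t=Rc.inv().apply(np.array(P)-o["position"])/1000
    print('t',o["clock"],'pos',o["position"].round(1),'F',o["force"].round(2),'shift',t.round(4),'turn',(Rc.inv()*Rt).as_rotvec().round(4))
E
python3 -c "
from h import *
to((504,-72.5,215))"
```

```text
t 0.1 pos [280.4 558.  232.6] F [ 0.13  0.39 -0.59] shift [0.483  0.4628 0.0185] turn [ 1.900e-03  4.000e-04 -5.159e-01]
```

{"fn": "move_arm", "kwargs": {
  "plan": [
    [[0.483, 0.463, 0.018], [0.002, 0, -0.516]],
    [[0.483, 0.463, 0.018], [0.002, 0, -0.516]],
    [[0.483, 0.463, 0.018], [0.002, 0, -0.516]],
    [[0.483, 0.463, 0.018], [0.002, 0, -0.516]],
    [[0.483, 0.463, 0.018], [0.002, 0, -0.516]],
    [[0.483, 0.463, 0.018], [0.002, 0, -0.516]],
    [[0.483, 0.463, 0.018], [0.002, 0, -0.516]],
    [[0.483, 0.463, 0.018], [0.002, 0, -0.516]],
    [[0.483, 0.463, 0.018], [0.002, 0, -0.516]],
    [[0.483, 0.463, 0.018], [0.002, 0, -0.516]]
  ],
  "jaw": -1,
  "newtons": 20
}}

```text
clock: 0.93
position: [419.7, 163.7, 222.3]
tcp_rot: [-3.14, -0.0, 0.051]
force: [1.1, -0.4, -0.3]
opening: 28.1
```

```bash
python3 -c "
from h import *
to((504,-72.5,215))"
```

```text
t 0.9333 pos [419.7 163.7 222.3] F [ 1.06 -0.39 -0.3 ] shift [0.0722 0.2402 0.0068] turn [-0.002  -0.0004  0.0008]
```

{"fn": "move_arm", "kwargs": {
  "plan": [
    [[0.072, 0.24, 0.007], [0, 0, 0]],
    [[0.072, 0.24, 0.007], [0, 0, 0]],
    [[0.072, 0.24, 0.007], [0, 0, 0]],
    [[0.072, 0.24, 0.007], [0, 0, 0]],
    [[0.072, 0.24, 0.007], [0, 0, 0]],
    [[0.072, 0.24, 0.007], [0, 0, 0]],
    [[0.072, 0.24, 0.007], [0, 0, 0]],
    [[0.072, 0.24, 0.007], [0, 0, 0]],
    [[0.072, 0.24, 0.007], [0, 0, 0]]
  ]
}}

```text
clock: 1.68
position: [503.3, -70.4, 214.4]
tcp_rot: [-3.139, 0.001, 0.049]
force: [0.1, 0.3, 0.3]
opening: 0.5
```

```bash
python3 -c "
from h import *
print(bot.observe()['opening'])
to((504,-72.5,155))"
```

```text
0.487074731881851
t 1.6833 pos [503.3 -70.4 214.4] F [0.09 0.27 0.27] shift [0.0006 0.0023 0.0594] turn [-0.0021  0.0008 -0.0008]
```

{"fn": "move_arm", "kwargs": {
  "plan": [
    [[0.0006, 0.002, 0.035], [0, 0, 0]],
    [[0.0006, 0.002, 0.055], [0, 0, 0]],
    [[0.0006, 0.002, 0.066], [0, 0, 0]],
    [[0.0006, 0.002, 0.066], [0, 0, 0]]
  ]
}}

```text
clock: 2.02
position: [502.2, -70.6, 146.4]
tcp_rot: [-3.14, 0.006, 0.053]
force: [0.8, 0.7, 0.1]
opening: 0.5
```

Run:
```python
from h import *
import cv2
to((504,-72.5,133))
for n,a in (("top",(140,245,200,345)),("scene",(120,225,155,300))):
    im=bot.camera(n)[a[0]:a[1],a[2]:a[3],::-1]
    cv2.imwrite(f"pics/{n}1.png",cv2.resize(im,None,fx=5,fy=5,interpolation=cv2.INTER_CUBIC))
```

```text
t 2.0167 pos [502.2 -70.6 146.4] F [0.8  0.74 0.06] shift [0.0017 0.002  0.0134] turn [-0.002   0.0056  0.0025]
```

View pics/scene1.png

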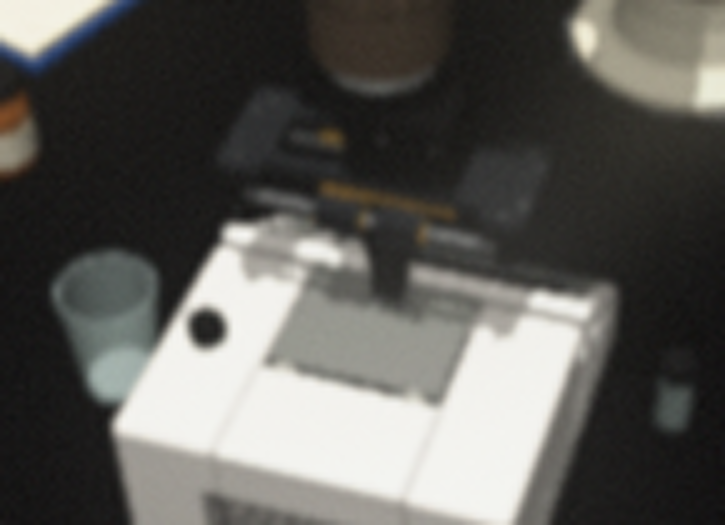

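The closed fingertips stand just above the ribs (about (390,300) in the crop). Pressing now.

{"fn": "move_arm", "kwargs": {
  "plan": [
    [[0.001, 0.002, 0.005], [0, 0, 0]],
    [[0.001, 0.002, 0.009], [0, 0, 0]],
    [[0.001, 0.002, 0.012], [0, 0, 0]],
    [[0.001, 0.002, 0.0135], [0, 0, 0]],
    [[0.001, 0.002, 0.0135], [0, 0, 0]]
  ]
}}

```text
clock: 2.53
position: [506.0, -73.9, 135.6]
tcp_rot: [-3.14, -0.001, 0.05]
force: [1.0, 0.3, 1.3]
opening: 0.3
```

{"fn": "move_arm", "kwargs": {
  "plan": [
    [[0, 0, 0.002], [0, 0, 0]],
    [[0, 0, 0.004], [0, 0, 0]],
    [[0, 0, 0.004], [0, 0, 0]]
  ]
}}

```text
clock: 2.78
position: [506.2, -74.0, 134.8]
tcp_rot: [-3.141, -0.002, 0.052]
force: [-5.9, 2.7, 19.3]
opening: 1.0
```

On the stop (19 N). Releasing upward and back toward the robot.

{"fn": "move_arm", "kwargs": {
  "plan": [
    [[0, 0, -0.01], [0, 0, 0]],
    [[-0.015, 0, -0.04], [0, 0, 0]],
    [[-0.045, 0, -0.07], [0, 0, 0]],
    [[-0.08, 0, -0.09], [0, 0, 0]],
    [[-0.08, 0, -0.09], [0, 0, 0]],
    [[-0.08, 0, -0.09], [0, 0, 0]],
    [[-0.08, 0, -0.09], [0, 0, 0]],
    [[-0.08, 0, -0.09], [0, 0, 0]],
    [[-0.08, 0, -0.09], [0, 0, 0]],
    [[-0.08, 0, -0.09], [0, 0, 0]]
  ]
}}

```text
clock: 3.62
position: [426.0, -78.2, 220.2]
tcp_rot: [-3.14, 0.002, 0.05]
force: [0.4, 0.2, 0.5]
opening: 0.8
```

{"fn": "move_arm", "kwargs": {
  "plan": [
    [[0, 0, 0], [0, 0, 0]],
    [[0, 0, 0], [0, 0, 0]],
    [[0, 0, 0], [0, 0, 0]],
    [[0, 0, 0], [0, 0, 0]],
    [[0, 0, 0], [0, 0, 0]],
    [[0, 0, 0], [0, 0, 0]],
    [[0, 0, 0], [0, 0, 0]],
    [[0, 0, 0], [0, 0, 0]],
    [[0, 0, 0], [0, 0, 0]],
    [[0, 0, 0], [0, 0, 0]]
  ]
}}

```text
clock: 4.45
position: [425.7, -78.2, 221.4]
tcp_rot: [-3.14, -0.001, 0.05]
force: [-0.6, 0.7, -0.5]
opening: 0.7
```

{"fn": "move_arm", "kwargs": {
  "plan": [
    [[0, 0, 0], [0, 0, 0]],
    [[0, 0, 0], [0, 0, 0]],
    [[0, 0, 0], [0, 0, 0]],
    [[0, 0, 0], [0, 0, 0]],
    [[0, 0, 0], [0, 0, 0]],
    [[0, 0, 0], [0, 0, 0]],
    [[0, 0, 0], [0, 0, 0]],
    [[0, 0, 0], [0, 0, 0]],
    [[0, 0, 0], [0, 0, 0]],
    [[0, 0, 0], [0, 0, 0]]
  ]
}}

```text
clock: 5.28
position: [425.7, -78.2, 221.4]
tcp_rot: [-3.14, -0.001, 0.05]
force: [1.5, -1.0, -0.6]
opening: 0.5
```

Run:
```python
from h import *
import cv2
for n,a in (("top",(140,245,200,345)),("scene",(120,225,155,300))):
    im=bot.camera(n)[a[0]:a[1],a[2]:a[3],::-1]
    cv2.imwrite(f"pics/{n}2.png",cv2.resize(im,None,fx=5,fy=5,interpolation=cv2.INTER_CUBIC))
to((521,-71.5,160),tilt=.15)
```

```text
t 5.3833 pos [425.7 -78.2 221.4] F [-0.05 -0.11  0.34] shift [ 0.0955 -0.0018  0.0614] turn [-1.900e-03  1.495e-01  1.000e-04]
```

View pics/scene2.png

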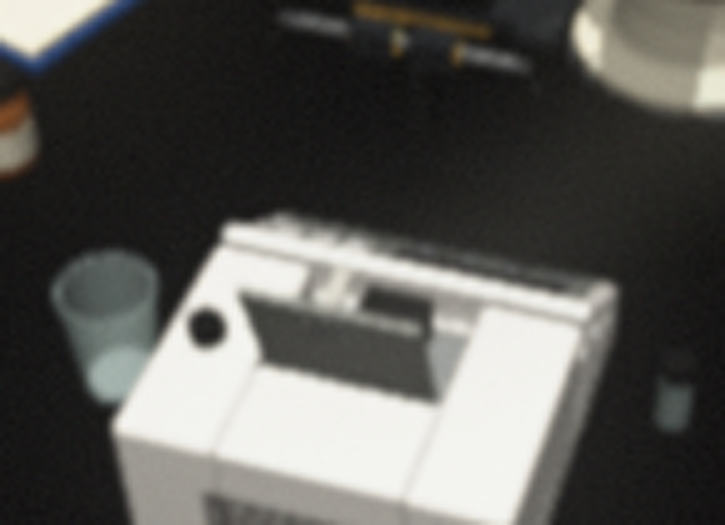

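View pics/top2.png

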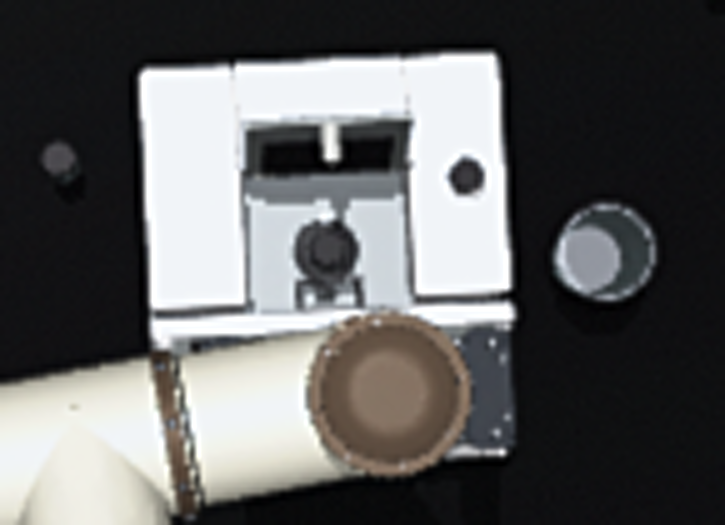

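Cover is open, and the vial cap is at about (326,249) in the top crop, with a catch bracket in front of it.

Run:
```python
from h import *
print(zoom("top",326,249,200,140,116).round(1))
V=np.array((528,-71.5))
# tip centre = TCP + 11*tooldir; tilt .15 -> dir=(sin t,0,-cos t); 
tl=.15
for tipz in (125,116,109,106):
    tip=np.array((526,-72,tipz)); P=tip-11*np.array((np.sin(tl),0,-np.cos(tl)));print(tipz,P.round(1))
to((524.4,-72,150),tilt=.15)
```

```text
[526.4 -69.5 116. ]
125 [524.4 -72.  135.9]
116 [524.4 -72.  126.9]
109 [524.4 -72.  119.9]
106 [524.4 -72.  116.9]
t 5.3833 pos [425.7 -78.2 221.4] F [-0.05 -0.11  0.34] shift [ 0.0988 -0.0011  0.0714] turn [-1.900e-03  1.495e-01  1.000e-04]
```

{"fn": "move_arm", "kwargs": {
  "plan": [
    [[0.04, -0.002, 0], [0, 0.06, 0]],
    [[0.08, -0.002, 0.02], [0, 0.12, 0]],
    [[0.1, -0.002, 0.05], [0, 0.15, 0]],
    [[0.1, -0.002, 0.071], [0, 0.15, 0]],
    [[0.1, -0.002, 0.071], [0, 0.15, 0]],
    [[0.1, -0.002, 0.071], [0, 0.15, 0]]
  ]
}}

```text
clock: 5.88
position: [524.9, -71.2, 149.6]
tcp_rot: [-3.14, -0.147, 0.05]
force: [-0.3, -0.3, 0.6]
opening: 0.5
```

Run:
```python
from h import *
import cv2
for n,a in (("top",(140,245,200,345)),("scene",(120,225,155,300))):
    im=bot.camera(n)[a[0]:a[1],a[2]:a[3],::-1]
    cv2.imwrite(f"pics/{n}3.png",cv2.resize(im,None,fx=5,fy=5,interpolation=cv2.INTER_CUBIC))
to((525.4,-71,130),tilt=.15)
to((525.4,-71,118),tilt=.15)
```

```text
t 5.9833 pos [526.4 -71.  152. ] F [-0.09 -0.16  0.96] shift [-0.0043 -0.      0.0216] turn [-0.0017 -0.0031  0.0005]
t 5.9833 pos [526.4 -71.  152. ] F [-0.09 -0.16  0.96] shift [-0.0062  0.      0.0335] turn [-0.0017 -0.0031  0.0005]
```

View pics/scene3.png

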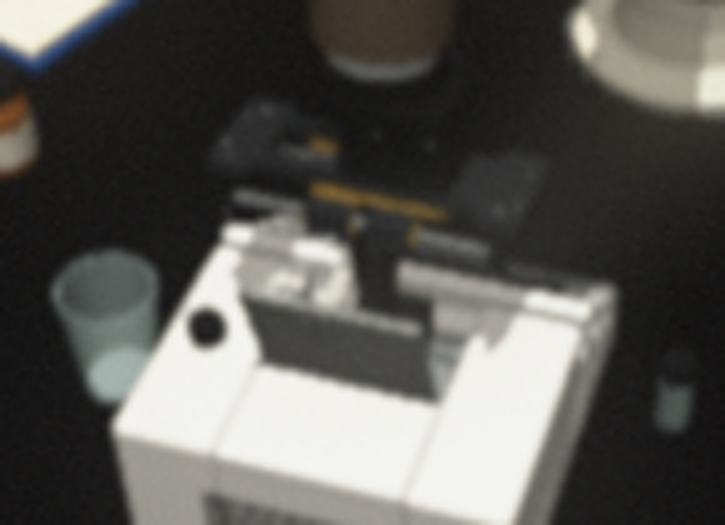

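{"fn": "move_arm", "kwargs": {
  "plan": [
    [[-0.002, 0, 0.01], [0, 0, 0]],
    [[-0.004, 0, 0.02], [0, 0, 0]],
    [[-0.005, 0, 0.025], [0, 0, 0]],
    [[-0.005, 0, 0.027], [0, 0, 0]],
    [[-0.005, 0, 0.027], [0, 0, 0]]
  ]
}}

```text
clock: 6.4
position: [524.9, -71.0, 124.2]
tcp_rot: [-3.14, -0.152, 0.05]
force: [-1.1, -0.3, 1.6]
opening: 0.3
```

{"fn": "move_arm", "kwargs": {
  "plan": [
    [[0, 0, 0.002], [0, 0, 0]],
    [[-0.001, 0, 0.004], [0, 0, 0]],
    [[-0.001, 0, 0.005], [0, 0, 0]],
    [[-0.001, 0, 0.005], [0, 0, 0]]
  ]
}}

```text
clock: 6.73
position: [525.5, -71.0, 121.0]
tcp_rot: [-3.14, -0.154, 0.051]
force: [-6.5, 1.6, 17.0]
opening: 0.4
```

{"fn": "move_arm", "kwargs": {
  "plan": [
    [[0, 0, 0.001], [0, 0, 0]],
    [[0, 0, 0.001], [0, 0, 0]],
    [[0, 0, 0.001], [0, 0, 0]],
    [[0, 0, 0.001], [0, 0, 0]]
  ]
}}

```text
clock: 7.07
position: [525.6, -71.1, 120.9]
tcp_rot: [-3.141, -0.155, 0.051]
force: [-10.1, 3.0, 23.3]
opening: 0.3
```

Firm stop at the expected home height. I'll back off and look.

{"fn": "move_arm", "kwargs": {
  "plan": [
    [[0, 0, -0.03], [0, 0, 0]],
    [[0, 0, -0.07], [0, 0, 0]],
    [[-0.03, 0, -0.11], [0, 0, 0]],
    [[-0.06, 0, -0.14], [0, -0.08, 0]],
    [[-0.08, 0, -0.16], [0, -0.15, 0]],
    [[-0.1, 0, -0.17], [0, -0.155, 0]],
    [[-0.1, 0, -0.17], [0, -0.155, 0]],
    [[-0.1, 0, -0.17], [0, -0.155, 0]]
  ]
}}

```text
clock: 7.73
position: [400.3, -77.5, 270.9]
tcp_rot: [-3.139, 0.001, 0.05]
force: [0.5, -0.6, 0.3]
opening: 0.5
```

Run:
```python
from h import *
import cv2
for n,a in (("top",(140,245,200,345)),("scene",(120,225,155,300))):
    im=bot.camera(n)[a[0]:a[1],a[2]:a[3],::-1]
    cv2.imwrite(f"pics/{n}4.png",cv2.resize(im,None,fx=5,fy=5,interpolation=cv2.INTER_CUBIC))
print(bot.observe()['force'])
to((640,-66,300))
```

```text
[0.53691762 0.29942268 0.068431  ]
t 7.8333 pos [400.6 -77.5 269.6] F [0.54 0.3  0.07] shift [ 0.2395  0.0005 -0.0315] turn [-0.002   0.0044  0.0002]
```

View pics/scene4.png

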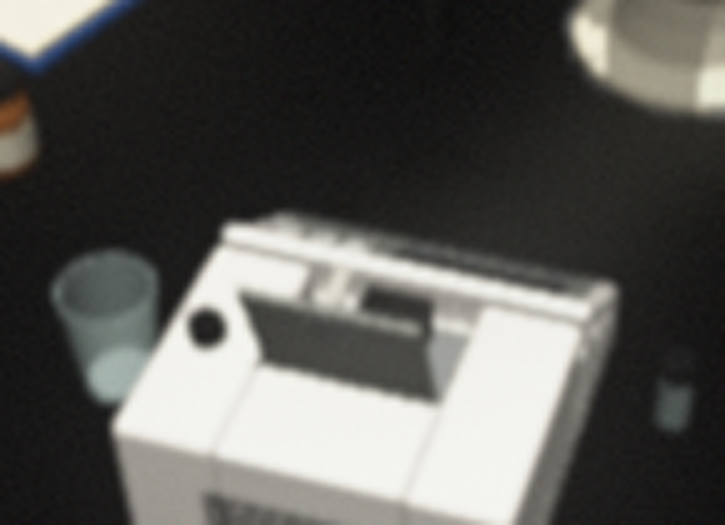

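View pics/top4.png

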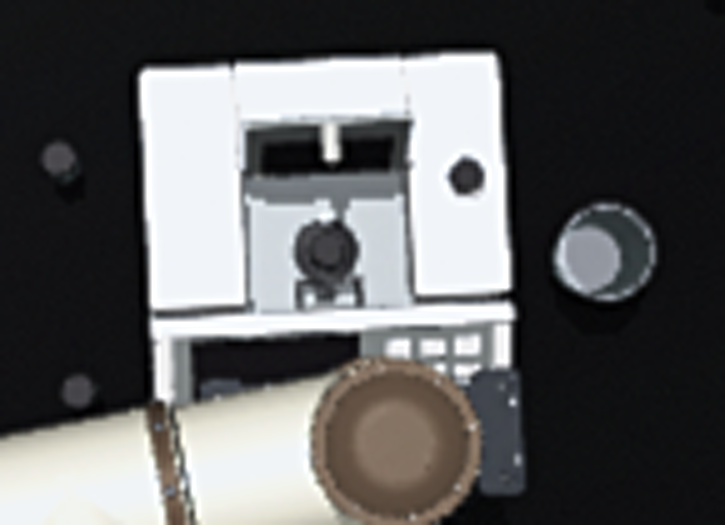

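Run:
```python
import cv2,numpy as np
for n,a in (("scene",(255,360,300,480)),("top",(180,310,240,420))):
    A=[cv2.imread(f"pics/{n}{i}.png")[a[0]:a[1],a[2]:a[3]] for i in (2,4)]
    d=cv2.absdiff(*A);print(n,d.max())
    cv2.imwrite(f"pics/cmp_{n}.png",cv2.resize(np.hstack(A+[d*2]),None,fx=1.45,fy=1.45*1.5))
```

```text
scene 21
top 66
```

View pics/cmp_scene.png

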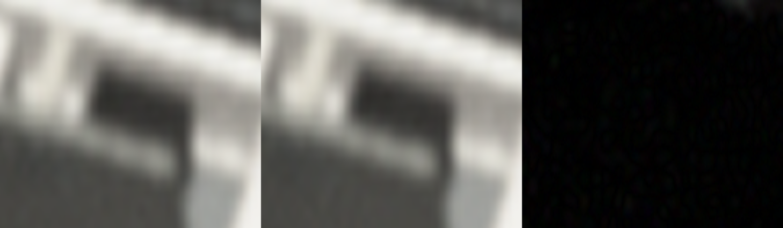

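View pics/cmp_top.png

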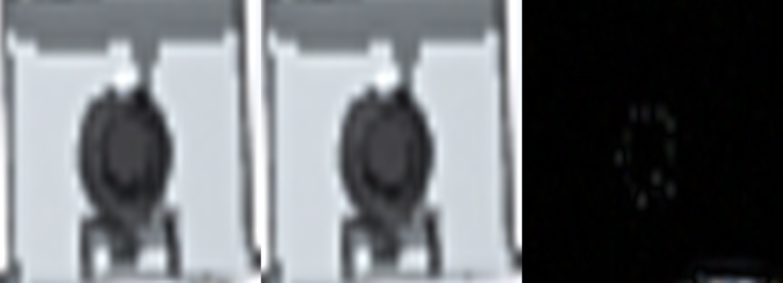

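Run:
```python
from h import *
import cv2
for z in (116,109):
    for n,o in (("scene",(155,120)),("top",(200,140))):
        u,v=proj(n,(527,-71,z)); print(z,n,((u-o[0])*5+2,(v-o[1])*5+2))
# cover edge top
for n,o in (("scene",(155,120)),):
    u,v=proj(n,(606,-67,217)); print('edge',((u-o[0])*5+2,(v-o[1])*5+2))
A,B=[cv2.imread(f"pics/top{i}.png")[200:300,270:385].astype(float) for i in (2,4)]
A0,B0=[x[2::5,2::5].mean(2).astype(np.float32) for x in (A,B)]
print((B0-A0).round(0).astype(int)[2:20])
```

```text
116 scene (np.float64(377.88719390831), np.float64(338.0723723185379))
116 top (np.float64(328.19751414880113), np.float64(248.0984925019548))
109 scene (np.float64(378.2446058364489), np.float64(345.59791069633286))
109 top (np.float64(327.6877942693822), np.float64(248.7216907228449))
edge (np.float64(325.085632646558), np.float64(311.43443549021663))
[[  0   1  -1   0   0   0   0   0   0   1  -1   0  -1   1   1  -1   1   0
   -1   0  -1   0  -1]
 [  0   0   0   0   0   0   1   0  -1   0   0   0   0   0   0   0   0   0
    0  -2   0   0  -1]
 [  0   0  -1   1   0   1   0  -1   0   0   0   0   0   0  -1   0   0   0
    0   0  -1   1   0]
 [  0   0   0  -1   1  -1   0  -1   1   3  -2  -2   2   3   0  -1   1   0
   -1   0   1   0  -1]
 [  0   0   0   0  -1  -1   0   1   1  13  -8  -9   7  11   3   0   0   1
    0   0   0  -1   0]
 [  0   0   0   0   0  -1   0   0   2   1  -1  -2   0   2  15   2  -1   1
    1   0   1   0  -1]
 [  0  -1   0   0   0   1   1   1   8   1   0   0   1  -1   0  -1   2   1
   -1   0  -1   0   0]
 [  0   0   1  -1   0   0   1   0   3   0   0   0   1  -2 -10  -1
[... 302 characters left out ...]
  0   0   0   1   0]
 [  0   0  -1   0   0   0   1   0   0  -6   4   0  -3   2  16   2   0   0
    0  -1   0   0   0]
 [  1   0   0  -1   0   1  -1   0   1   0  20   2  -1  -2   2  -1   0   0
   -1  -1   0  -1   0]
 [ -1   0   1   0   1   0   1   0   1   0   1   0   0  -2   1   0   0  -1
    0   0   0   1  -1]
 [  0   0   0  -1   0  -1   0  -1  -1  -2   0   0  -1   1   0  -1   0   0
    0   0   0   0   0]
 [  0   0   0   0  -1   1   1   0   0  -1   1   0   0  -1   1  -1  -1  -1
   -1   0  -1   0   0]
 [ -1  -1   0  -1   0   0  -1   0   0   0   0   1   0   0  -1   0  -1   0
   -1   0   0   0   0]
 [  0   1   0   0   1   0   1   0   0   0  -2  -1   0   0   0  -1   0   0
   -2  -1  -1  -2  -1]]
```

The top view's ring-shaped difference around the cap shows that it moved. In the scene view the cap is hidden behind the cover. The press ended at a hard stop about 109 mm high, which matches home. Next I'll go over and behind the cover.

{"fn": "move_arm", "kwargs": {
  "plan": [
    [[0, 0, -0.035], [0, 0.004, 0]],
    [[0.04, 0, -0.04], [0, 0.004, 0]],
    [[0.08, 0, -0.04], [0, 0.004, 0]],
    [[0.12, 0, -0.04], [0, 0.004, 0]],
    [[0.16, 0, -0.04], [0, 0.004, 0]],
    [[0.2, 0, -0.04], [0, 0.004, 0]],
    [[0.24, 0, -0.04], [0, 0.004, 0]],
    [[0.246, 0, -0.04], [0, 0.004, 0]],
    [[0.246, 0, -0.04], [0, 0.004, 0]],
    [[0.246, 0, -0.04], [0, 0.004, 0]]
  ]
}}

```text
clock: 8.67
position: [646.3, -65.3, 306.5]
tcp_rot: [-3.14, 0.004, 0.05]
force: [-0.3, 0.2, 0.4]
opening: 0.4
```

Run:
```python
from h import *
to((643,-65.5,200))
```

```text
t 8.6667 pos [646.3 -65.3 306.5] F [-0.33  0.24  0.39] shift [-0.0028  0.0002  0.1066] turn [-0.0016  0.0044  0.    ]
```

{"fn": "move_arm", "kwargs": {
  "plan": [
    [[-0.003, 0, 0.04], [0, 0.004, 0]],
    [[-0.003, 0, 0.08], [0, 0.004, 0]],
    [[-0.003, 0, 0.106], [0, 0.004, 0]],
    [[-0.003, 0, 0.106], [0, 0.004, 0]],
    [[-0.003, 0, 0.106], [0, 0.004, 0]]
  ]
}}

```text
clock: 9.08
position: [642.0, -65.6, 203.2]
tcp_rot: [-3.141, -0.002, 0.051]
force: [0.4, -1.0, 0.8]
opening: 0.4
```

```bash
cat >> h.py <<'E'
def arc(th0,th1,n):
    o=bot.observe();Rc=R.from_euler('xyz',o["tcp_rot"])
    print(o["position"].round(1),o["force"].round(1))
    for th in np.linspace(th0,th1,n+1)[1:]:
        r=72+13*(1-th/1.85)
        x=580-r*np.cos(th)+3*np.sin(th)+9.5; z=127+r*np.sin(th)+3*np.cos(th)+11
        P=np.array((x,-68.6+.05*(x-580),z))
        print(round(th,2),P.round(1),(Rc.inv().apply(P-o["position"])/1000).round(4).tolist())
E
python3 - <<'E'
from h import *
import cv2
for n,a in (("top",(140,245,200,345)),("scene",(120,225,155,300))):
    im=bot.camera(n)[a[0]:a[1],a[2]:a[3],::-1]
    cv2.imwrite(f"pics/{n}5.png",cv2.resize(im,None,fx=5,fy=5,interpolation=cv2.INTER_CUBIC))
arc(1.85,1.2,10)
E
```

```text
[644.3 -65.4 206.3] [ 0.5 -0.   0.9]
1.78 [607.8 -67.2 208.2] [-0.0365, -0.0, -0.0022]
1.72 [603.3 -67.4 209.7] [-0.041, -0.0, -0.0037]
1.66 [598.7 -67.7 210.9] [-0.0456, -0.0, -0.0049]
1.59 [593.9 -67.9 211.8] [-0.0504, -0.0, -0.0059]
1.52 [589.1 -68.1 212.3] [-0.0552, -0.0001, -0.0065]
1.46 [584.2 -68.4 212.6] [-0.0601, -0.0001, -0.0068]
1.4 [579.3 -68.6 212.6] [-0.065, -0.0001, -0.0068]
1.33 [574.4 -68.9 212.2] [-0.0699, -0.0001, -0.0065]
1.26 [569.4 -69.1 211.5] [-0.0749, -0.0001, -0.0058]
1.2 [564.6 -69.4 210.5] [-0.0798, -0.0001, -0.0048]
```

View pics/scene5.png

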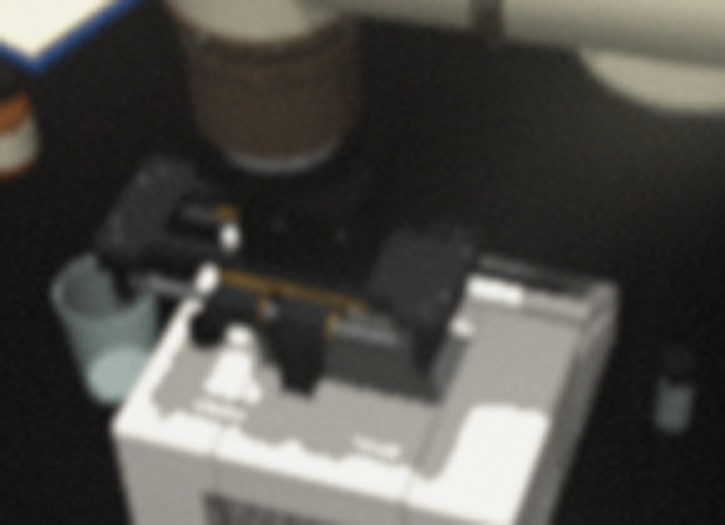

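The fingers are behind the cover, with the tips at about (300,390) in the crop. I'll push forward along the arc.

{"fn": "move_arm", "kwargs": {
  "plan": [
    [[-0.02, 0, 0], [0, 0, 0]],
    [[-0.036, 0, 0], [0, 0, 0]],
    [[-0.041, 0, -0.002], [0, 0, 0]],
    [[-0.046, 0, -0.004], [0, 0, 0]],
    [[-0.05, 0, -0.005], [0, 0, 0]],
    [[-0.055, 0, -0.006], [0, 0, 0]],
    [[-0.06, 0, -0.006], [0, 0, 0]],
    [[-0.065, 0, -0.006], [0, 0, 0]],
    [[-0.07, 0, -0.006], [0, 0, 0]],
    [[-0.075, 0, -0.005], [0, 0, 0]]
  ]
}}

```text
clock: 10.02
position: [568.0, -68.9, 207.4]
tcp_rot: [-3.14, -0.004, 0.05]
force: [1.0, 0.4, -0.1]
opening: 0.6
```

Run:
```python
from h import *
import cv2
for n,a in (("scene",(120,225,155,300)),):
    im=bot.camera(n)[a[0]:a[1],a[2]:a[3],::-1]
    cv2.imwrite(f"pics/{n}6.png",cv2.resize(im,None,fx=5,fy=5,interpolation=cv2.INTER_CUBIC))
arc(1.26,.6,10)
```

```text
[566.7 -69.  207.1] [-0.1  0.6 -0.7]
1.19 [564.1 -69.4 210.3] [-0.0026, 0.0003, -0.0032]
1.13 [559.2 -69.6 208.9] [-0.0075, 0.0003, -0.0018]
1.06 [554.3 -69.9 207.2] [-0.0124, 0.0003, -0.0001]
1.0 [549.6 -70.1 205.1] [-0.0171, 0.0003, 0.002]
0.93 [545.  -70.4 202.7] [-0.0217, 0.0003, 0.0044]
0.86 [540.5 -70.6 200. ] [-0.0262, 0.0003, 0.0071]
0.8 [536.2 -70.8 196.9] [-0.0305, 0.0003, 0.0101]
0.73 [532.1 -71.  193.6] [-0.0347, 0.0003, 0.0135]
0.67 [528.2 -71.2 190. ] [-0.0386, 0.0003, 0.0171]
0.6 [524.5 -71.4 186.1] [-0.0423, 0.0003, 0.021]
```

View pics/scene6.png

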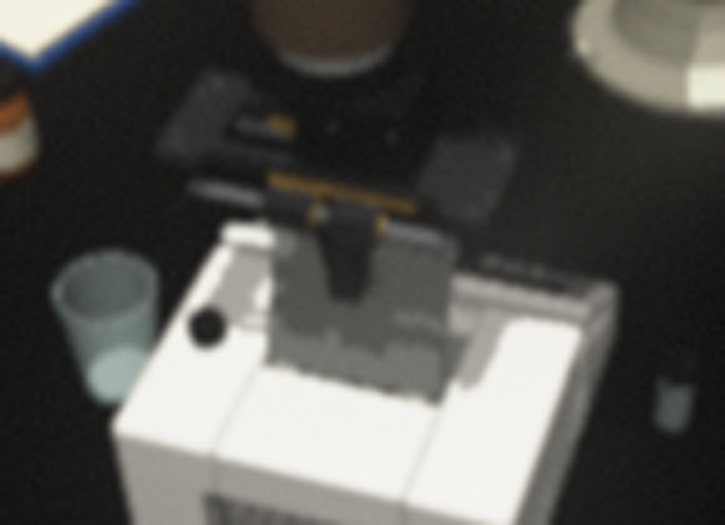

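The cover is following the finger, with the tip in front of its outer face at about (350,295). Continuing.

{"fn": "move_arm", "kwargs": {
  "plan": [
    [[-0.005, 0, 0], [0, 0, 0]],
    [[-0.01, 0, 0], [0, 0, 0]],
    [[-0.014, 0, 0.002], [0, 0, 0]],
    [[-0.018, 0, 0.004], [0, 0, 0]],
    [[-0.022, 0, 0.006], [0, 0, 0]],
    [[-0.026, 0, 0.009], [0, 0, 0]],
    [[-0.03, 0, 0.012], [0, 0, 0]],
    [[-0.035, 0, 0.015], [0, 0, 0]],
    [[-0.039, 0, 0.019], [0, 0, 0]],
    [[-0.042, 0, 0.023], [0, 0, 0]]
  ]
}}

```text
clock: 10.9
position: [525.8, -71.1, 184.2]
tcp_rot: [-3.14, -0.003, 0.05]
force: [0.1, 0.5, 0.3]
opening: 0.4
```

Run:
```python
from h import *
arc(.6,0.05,10)
```

```text
[525.8 -71.1 184.2] [0.1 0.5 0.3]
0.54 [521.6 -71.5 182.6] [-0.0042, 0.0002, 0.0015]
0.49 [519.  -71.7 179. ] [-0.0069, 0.0002, 0.0051]
0.44 [516.5 -71.8 175.3] [-0.0094, 0.0002, 0.0089]
0.38 [514.2 -71.9 171.3] [-0.0117, 0.0002, 0.0128]
0.32 [512.1 -72.  167.3] [-0.0138, 0.0003, 0.0169]
0.27 [510.2 -72.1 163.1] [-0.0157, 0.0003, 0.0211]
0.22 [508.6 -72.2 158.7] [-0.0174, 0.0003, 0.0254]
0.16 [507.2 -72.2 154.3] [-0.0188, 0.0003, 0.0298]
0.11 [506.  -72.3 149.8] [-0.0199, 0.0003, 0.0343]
0.05 [505.1 -72.3 145.2] [-0.0209, 0.0003, 0.0389]
```

{"fn": "move_arm", "kwargs": {
  "plan": [
    [[-0.004, 0, 0.004], [0, 0, 0]],
    [[-0.007, 0, 0.008], [0, 0, 0]],
    [[-0.01, 0, 0.012], [0, 0, 0]],
    [[-0.012, 0, 0.016], [0, 0, 0]],
    [[-0.014, 0, 0.02], [0, 0, 0]],
    [[-0.016, 0, 0.024], [0, 0, 0]],
    [[-0.018, 0, 0.028], [0, 0, 0]],
    [[-0.019, 0, 0.032], [0, 0, 0]],
    [[-0.02, 0, 0.036], [0, 0, 0]],
    [[-0.021, 0, 0.04], [0, 0, 0]]
  ]
}}

```text
clock: 11.73
position: [506.4, -72.0, 144.5]
tcp_rot: [-3.14, -0.006, 0.051]
force: [2.9, -0.6, 1.9]
opening: 0.3
```

Run:
```python
from h import *
import cv2
for n,a in (("scene",(120,225,155,300)),):
    im=bot.camera(n)[a[0]:a[1],a[2]:a[3],::-1]
    cv2.imwrite(f"pics/{n}7.png",cv2.resize(im,None,fx=5,fy=5,interpolation=cv2.INTER_CUBIC))
to((504,-72.5,134))
```

```text
t 11.7833 pos [505.6 -72.  143.7] F [ 1.5  -1.08  1.33] shift [-0.0017  0.0005  0.0097] turn [-0.0019 -0.0037  0.0002]
```

View pics/scene7.png

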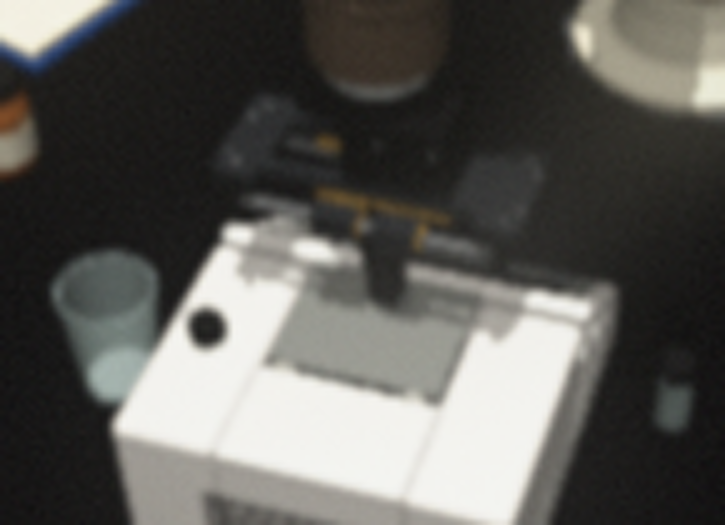

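The cover is almost flush. I'll press to the stop as before.

{"fn": "move_arm", "kwargs": {
  "plan": [
    [[0, 0, 0.004], [0, 0, 0]],
    [[0, 0, 0.007], [0, 0, 0]],
    [[0, 0, 0.009], [0, 0, 0]],
    [[0, 0, 0.01], [0, 0, 0]],
    [[0, 0, 0.01], [0, 0, 0]]
  ]
}}

```text
clock: 12.2
position: [505.5, -72.0, 135.1]
tcp_rot: [-3.14, -0.003, 0.051]
force: [-0.9, 0.6, 7.0]
opening: 0.5
```

{"fn": "move_arm", "kwargs": {
  "plan": [
    [[0, 0, 0.001], [0, 0, 0]],
    [[0, 0, 0.0015], [0, 0, 0]],
    [[0, 0, 0.0015], [0, 0, 0]]
  ]
}}

```text
clock: 12.45
position: [505.5, -72.0, 134.9]
tcp_rot: [-3.14, -0.004, 0.051]
force: [-4.5, 1.7, 14.4]
opening: 0.5
```

{"fn": "move_arm", "kwargs": {
  "plan": [
    [[0, 0, -0.004], [0, 0, 0]],
    [[0, 0, -0.01], [0, 0, 0]],
    [[0, 0, -0.03], [0, 0, 0]],
    [[-0.03, 0, -0.06], [0, 0, 0]],
    [[-0.07, 0, -0.09], [0, 0, 0]],
    [[-0.1, 0, -0.1], [0, 0, 0]],
    [[-0.1, 0, -0.1], [0, 0, 0]],
    [[-0.1, 0, -0.1], [0, 0, 0]],
    [[-0.1, 0, -0.1], [0, 0, 0]],
    [[-0.1, 0, -0.1], [0, 0, 0]]
  ]
}}

```text
clock: 13.28
position: [405.6, -77.2, 231.7]
tcp_rot: [-3.14, -0.002, 0.05]
force: [0.5, 0.8, -0.3]
opening: 0.4
```

{"fn": "move_arm", "kwargs": {
  "plan": [
    [[0, 0, 0], [0, 0, 0]],
    [[0, 0, 0], [0, 0, 0]],
    [[0, 0, 0], [0, 0, 0]],
    [[0, 0, 0], [0, 0, 0]],
    [[0, 0, 0], [0, 0, 0]],
    [[0, 0, 0], [0, 0, 0]],
    [[0, 0, 0], [0, 0, 0]],
    [[0, 0, 0], [0, 0, 0]]
  ]
}}

```text
clock: 13.95
position: [405.4, -77.2, 232.6]
tcp_rot: [-3.14, -0.004, 0.05]
force: [0.0, -0.0, 0.3]
opening: 0.6
```

Run:
```python
from h import *
import cv2
for n,a in (("top",(140,245,200,345)),("scene",(120,225,155,300))):
    f=bot.camera(n)[...,::-1]; im=f[a[0]:a[1],a[2]:a[3]]
    cv2.imwrite(f"pics/{n}8.png",cv2.resize(im,None,fx=5,fy=5,interpolation=cv2.INTER_CUBIC))
    d=cv2.absdiff(f.copy(),cv2.imread(f"pics/{n}0.png")).max(2)
    print(n,"cover diff",d[173:203,248:283].max() if n=="top" else d[172:202,207:252].max())
o=bot.observe();print(o['clock'],o['position'],o['force'])
```

```text
top cover diff 32
scene cover diff 5
14.05 [405.36878746 -77.20255247 232.60458798] [ 1.25127903 -0.33822879 -1.38297734]
```

View pics/scene8.png

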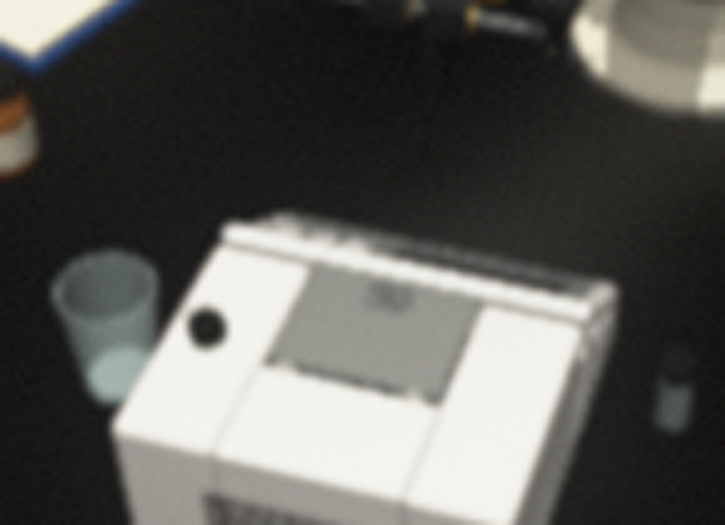

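View pics/top8.png

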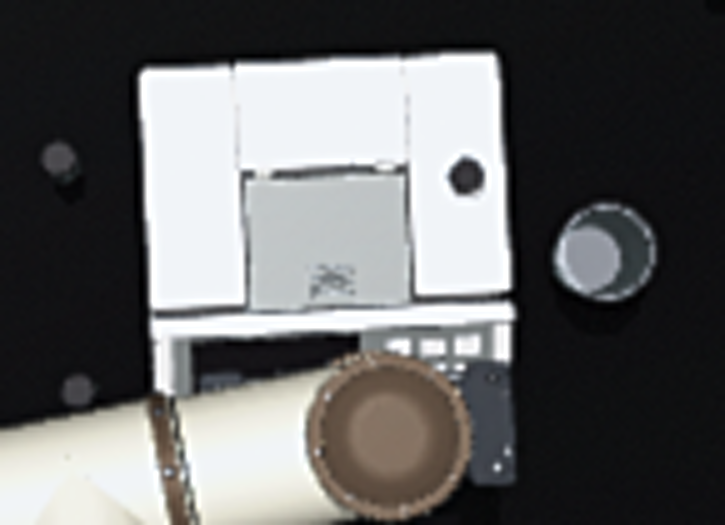

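The cover is flush as at the start, the cap and vials have not moved, and the arm is clear. Handing in.

```bash
python3 -c "
from cell import bot
print(bot.hand_in())"
```

```text
the job is handed in; nothing more can be done
None
```

I pressed the cover open, pushed the vial down, swung the cover shut from behind and pressed it until it latched, then handed the job in at about 14 s. The one thing I could not confirm by eye was how far the vial went down.

- **Opening:** I pressed the ribs to the stop at about 19 N, and both cameras showed the cover fully open.
- **Vial:** The press ended on a hard stop at about 23 N, with the fingertip at about 109 mm, the expected home height. The open cover hid the cap in the scene view. The top view showed only a faint sub-pixel change around the cap, so "fully home" rests on the force and the stop height.
- **Closing:** I pressed the cover to its stop at about 14 N and released it. It stayed flush. The scene view of the cover was virtually the same as at the start (largest difference 5 grey levels). The top view differed by up to 32 levels, which I did not trace; the cover looks flush there too.
- **Rest of the bench:** In the final crops, the spare cap, the beaker and the spare vials looked unmoved. I did not re-check the reagent bottle, glass dish and amber jar at the end, but the arm stayed well above the first two and never went near the jar. The arm was clear and read about 1 N, which is noise.

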